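# Clamp the black turning blank in the screw press

## Robot

A 7-joint arm with a two-finger parallel gripper is mounted at the origin on a cart in front of the work surface, level with it; the furniture and walls round the work are solid. World frame = base frame: x ahead of the robot, y to its left, z up, the work surface at z = 0. Lengths are in m, angles in rad, forces in N, time in s.
With the tool pointing down it reaches from about 0.425 to 0.875 m from the base axis. Payload 4.7 kg.
Tool frame: the origin (TCP) lies at the very end of the fingers, on their centre line; the grasp point (between the pads) lies 19 mm behind it; x points along the fingers, y is the direction in which the jaws open and shut, and the axes are right-handed (so a half turn about x gives the same grasp; the last joint's range is limited). The gripper opens to 87 mm and grips with 3 to 60 N. Pads are 19 mm wide; open, the fingers measure 117 mm over their backs; the gripper's body (75 mm by 190 mm) begins 51 mm behind the grasp point.
Start: joints at [1.163, 0.321, -0.07, 1.45, 0.023, 1.371, -0.057], TCP at [0.266, -0.593, 0.223] pointing down, gripper open.
Joint ranges: [-2.86, 2.86], [-0.3, 2.09], [-1.38, 1.24], [0.06, 2.45], [-1.56, 4.7], [0.09, 2.05], [-2.69, 2.69]. Speed limits (rad/s): [2.57, 2.57, 3.14, 3.14, 3.14, 3.14, 3.14].

## Interface

Orientations are given as a rotation vector (axis times angle).
In Python, from bench import ctrl gives the robot as it stands.
- The arm moves only by the tool step_arm, never from a script. Its argument "increments" is one flat list of numbers, 6 for each row, row after row: the shift along the tool's x, y, z in cm, then the turn, a rotation vector about the tool's x, y, z in rad. In form: [tx, ty, tz, ax, ay, az, tx, ty, tz, ax, ay, az, ...]. A call has 1 to 12 rows; each row shifts and turns the commanded pose from where the row before left it, along the tool's axes as they then stand; what a row does not reach is not made up. A row lasts 1/8 s, in which the tool goes at most 62.5 mm and 10.7 degrees, less where a joint would pass 70% of its speed; a pose out of reach is approached as far as the arm can. A call with a gripper value outside its range is refused whole. "fingers" is the opening in per cent of the stroke, from 0 (shut) to 100 (fully open), set as the call begins (left out, the last holds). The fingers move at their own pace and stop on an object; "force" is the grip in N (left out, the last holds). Time passes only in rows, so rows that do not move let the fingers close. It gives the time, the measured TCP pose, the force and the opening at its end, in the units of the state.
- ctrl.get_state(): the state, without advancing time (a new reading comes with each control period).
- ctrl.get_image(name): name is "side" or "top"; returns the picture (420x560x3 uint8, red, green, blue); there is no depth.
- ctrl.camera_params(name): a dict with "vertical_fov" (degrees; the focal length in pixels is half the picture's height over the tangent of half this angle, whatever the lens; pixels are square), "cx", "cy" (the principal point, pixels), "R" (3x3) and "t" (3): a world point X has camera coordinates R X + t. Camera axes: x right, y down, z forward; pixel columns grow to the right and rows downward; lengths in m; the calibration is good to about 2 mm. A picture is of the moment at which its call begins. camera_params takes no time and is no camera call.
- ctrl.close_job(): hands the job in, once; it reports no verdict.
Trained networks look in the newest picture that a camera, given by its name, has taken for a name from the list of things; names that differ only in an ending like _2 or _b are one class to them, and where a whole thing is asked for, a point or a joint stands for the part that bears it (a point fixed in the world has none). Each returns a list of dicts, best first, with "score" (0 to 1); they miss things now and then, are a little off and sometimes report something else, mostly with a low value. They report only what shows in the picture. A call takes as long as a camera call. They do not tell look-alikes from the thing itself.
- ctrl.search_frame(camera, name): "xyz" ([x, y, z] in m, in the coordinates of the camera as it stood for that picture, good to about 4 mm: the middle of the surface that is visible of it).
- ctrl.silhouettes(camera, name): "pixels" (420x560 bool, what is visible of it).
- ctrl.spot_point(camera, name): "xyz" ([x, y, z] in m, in the coordinates of the camera as it stood for that picture, good to about 4 mm: a listed point, or the origin of a listed thing).
The state is a dict: "time": time; "joint_positions": joint angles; "qd": joint speeds; "joint_torque": joint torques, N m; "position": TCP position; "tool_rot": TCP orientation; "ft_force": force on the tool from outside, world axes, zero at the start; "torque": the same for the moment, N m; "grip_width": opening from 0.0 (shut) to 1.0 (fully open).
Only numpy, scipy, OpenCV 4.12 (cv2) and the standard library are available. Lean on these libraries where they do the work, as an engineer would, in place of code of your own. Each camera call takes 0.05 s, during which the arm holds its last target.

## Task

Clamp the black blank in the blue screw press on the table: wind the orange knob up (anticlockwise from above) until the blank will pass under the foot, lay the blank in the guide channel and slide it under the bridge right up to the end stop, then wind the knob back down (clockwise) until the foot holds the blank tight, and let go. Leave the other blanks and the other things on the table where they are.

Things in the scene. Friction and masses are not known exactly. Their poses are not given: they have to be found in the camera images.
- press_seat (a point): where the black blank's centre lies when home in the press (fixed to the table): on the channel's centre line, 13.5 mm above its floor. x runs along the channel from its mouth to the end stop, y to the left, z up. The channel is open from above behind the bridge. Steel stop's face: 70 mm ahead (+x), 28 mm high over the floor
- press_mouth (a point): middle of the channel's open mouth, on its floor, 120 mm behind (-x) press_seat; same axes. The beech bed is 210 x 110 x 20 mm, from the mouth on; its top, the channel floor, is 20 mm above the table. Two aluminium fences, 34 mm apart inside, 6 mm thick, 8 mm high, run from 2 mm past the mouth to the stop
- press_bridge (a point): middle of the blue cross-beam's top, 74 mm above the channel floor, on the vertical screw axis, 47 mm ahead (+x) of press_seat; same axes. The beam is 34 mm wide along x, 100 mm along y, 22 mm thick; posts 58 mm apart inside. A bush and two bolt heads stand 6 mm over the beam
- press_stem: the rising stem with its foot, a rubber-faced disc 26 mm across, moving straight up and down under the bridge: origin at the centre of the foot's underside, 12 mm above the channel floor at knob value 0, plus 5 mm per radian
- knob_wing (a point): centre of the screw knob's orange wing, on the screw axis: 64 mm long along this point's x, 16 mm thick along its y, 28 mm high (14 mm above and below this point); grasp it across the 16 mm. Below it a round black neck, 15 mm across, 7 mm high. It turns and rises with the screw: 129 mm above the table at knob value 0, plus 5 mm per radian
- press_knob (a joint): turn of the screw knob, 0 to 5.5 rad, growing anticlockwise from above; knob, stem and foot rise 5 mm per rad (coarse thread). Foot to channel floor: 12 mm + 5 mm per rad, so a 27 mm blank is met at 3.0. Starts at 0.9 to 1.6. Friction 0.10 N m: stays as left and keeps its clamping force. Once on the blank, 0.2 to 0.5 rad more of wrist turn tightens it
- blank_black_center (a point): centre (half-way up) of the black square wooden turning blank, a bar 140 mm long with a 27 x 27 mm section, about 90 g, lying loose on the table. Its long direction is the point's y axis, z up. This is the one to clamp, either end first. It may lie in any of three places on the table, the other two blanks in the others.
- blank_brown_center (a point): centre (half-way up) of the reddish brown square wooden turning blank, a bar 160 mm long with a 27 x 27 mm section, about 90 g, lying loose on the table. Its long direction is the point's y axis, z up. To be left alone.
- blank_pale_center (a point): centre (half-way up) of the pale square wooden turning blank, a bar 120 mm long with a 27 x 27 mm section, about 90 g, lying loose on the table. Its long direction is the point's y axis, z up. To be left alone.
- whetstone: grey whetstone, 33 x 68 x 27 mm, loose; origin at the centre of its underside; to be left alone
- sanding_block: cork sanding block, 52 x 92 x 32 mm, loose; origin at the centre of its underside; to be left alone
- small_green_box: small green plastic box, 71 x 103 x 34 mm, loose; origin at the centre of its underside; to be left alone
- blank_black: the same black blank: its origin is the centre of its underside
Things that resemble listed ones, but are neither listed nor needed, are in the scene too. Leave any yellow look-alike of the blank_black alone.

How it is judged:
By the outcome, as a careful person would: the job done as asked, in the order asked, and still so for the second after the job is handed in, with the robot touching nothing.
It also fails if it takes over 72 s, if anything falls off the work surface, if the arm or the gripper's body presses on something with over 40 N, if the wrist force passes 120 N, or if a joint passes its speed limit or range.

## Working session

There is one attempt and no reset: what is moved stays moved. The work goes in short steps, Python scripts to look and compute and a tool call to move; the robot and the scene stay as the last step left them, time stands still between calls to the robot, and variables do not carry over. Pictures are saved under pics/ and viewed, and the job is handed in when it is done.

Besides the shell and the picture viewer there is one more tool, called after "Request:" as name(argument=value, ...), one argument or row to a line, values as JSON. step_arm: Moves the arm, as the interface text tells. Its arguments: {"type":"object","properties":{"increments":{"type":"array","items":{"type":"number"}},"fingers":{"type":"number"},"force":{"type":"number"}},"required":["increments"]}

```bash
ls; mkdir -p pics; cat > h.py <<'E'
import numpy as np, cv2
from bench import ctrl
from scipy.spatial.transform import Rotation as Ro
def cam(n):
    p=ctrl.camera_params(n); f=210/np.tan(np.radians(p['vertical_fov'])/2)
    return f,p['cx'],p['cy'],np.array(p['R']),np.array(p['t'])
def w(n,x):
    f,cx,cy,R,t=cam(n); return R.T@(np.array(x)-t)
def pix(n,X):
    f,cx,cy,R,t=cam(n); c=R@np.array(X)+t; return f*c[0]/c[2]+cx, f*c[1]/c[2]+cy
def ray(n,u,v):
    f,cx,cy,R,t=cam(n); return -R.T@t, R.T@np.array([(u-cx)/f,(v-cy)/f,1.])
def atz(n,u,v,z):
    o,d=ray(n,u,v); return o+d*(z-o[2])/d[2]
def shot(n,name):
    im=ctrl.get_image(n); cv2.imwrite(f'pics/{name}.png',cv2.cvtColor(im,cv2.COLOR_RGB2BGR)); return im
E
python3 - <<'E'
from h import *
np.set_printoptions(precision=4,suppress=True)
for n in('side','top'):
    shot(n,n+'0'); print(ctrl.camera_params(n)); 
    for k in ['press_seat','press_mouth','press_bridge','knob_wing','blank_black_center','blank_brown_center','blank_pale_center']:
        for d in ctrl.spot_point(n,k)[:3]: X=w(n,d['xyz']); print(n,k,round(d['score'],2),X,np.round(pix(n,X)), {a:b for a,b in d.items() if a not in('xyz','score')})
print(ctrl.get_state())
E
```

```text
pics
{'vertical_fov': 46.508376443968665, 'cx': 283.92857736675035, 'cy': 207.17815506901258, 'R': array([[-0.9915, -0.1296, -0.0078],
       [-0.0589,  0.5023, -0.8627],
       [ 0.1157, -0.8549, -0.5057]]), 't': array([0.5057, 0.1145, 1.1258])}
side press_seat 0.93 [ 0.5917 -0.0086  0.0283] [251. 228.] {}
side press_mouth 0.61 [0.4803 0.0275 0.0141] [295. 245.] {}
side press_bridge 0.64 [ 0.6398 -0.0264  0.0898] [232. 201.] {}
side press_bridge 0.38 [ 0.6348 -0.0245  0.0387] [235. 220.] {}
side knob_wing 0.79 [ 0.6357 -0.023   0.1317] [232. 187.] {}
side blank_black_center 0.71 [ 0.3361 -0.0787  0.0099] [357. 226.] {}
side blank_black_center 0.61 [0.4606 0.2087 0.01  ] [295. 297.] {}
side blank_black_center 0.51 [0.479  0.0253 0.0142] [296. 244.] {}
side blank_brown_center 0.9 [0.4955 0.3429 0.0081] [267. 345.] {}
side blank_pale_center 0.74 [ 0.4951 -0.3292  0.0066] [303. 179.] {}
{'vertical_fov': 54.193256725120115, 'cx': 281.45378510498614, 'cy': 211.45901739196998, 'R': array([[-0.0242, -0.9995,  0.0179],
       [-0.9849,  0.0207, -0.1716],
       [ 0.1712, -0.0218, -0.985 ]]),
[... 475 characters left out ...]
lack_center 0.91 [0.457  0.2055 0.0154] [193. 251.] {}
top blank_black_center 0.59 [ 0.3322 -0.0808  0.0129] [314. 301.] {}
top blank_pale_center 0.65 [ 0.4871 -0.3259  0.0106] [412. 234.] {}
{'time': 0.8, 'joint_positions': array([ 1.1631,  0.321 , -0.0701,  1.4505,  0.0226,  1.3708, -0.0569]), 'qd': array([-0.0017,  0.0004, -0.0013, -0.0001, -0.0004,  0.0003,  0.0003]), 'joint_torque': array([ -0.0001, -49.1031,  -0.4035, -31.2754,  -0.0638,   0.0334,
         0.    ]), 'position': array([ 0.2661, -0.5931,  0.2226]), 'tool_rot': array([ 1.9886,  0.4256, -1.9886]), 'ft_force': array([-0.0199, -0.406 , -0.2791]), 'torque': array([ 0.0498,  0.0279, -0.0035]), 'grip_width': 1.0005421593335646}
```

View pics/side0.png

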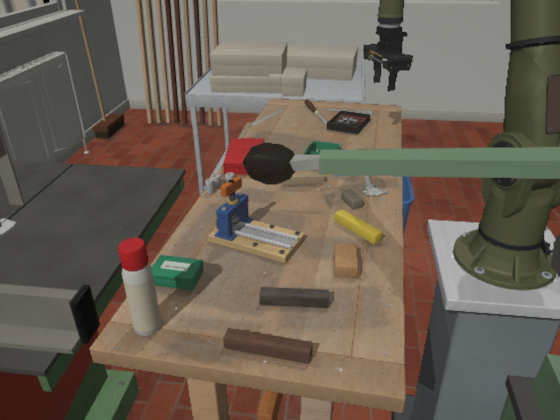

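View pics/top0.png

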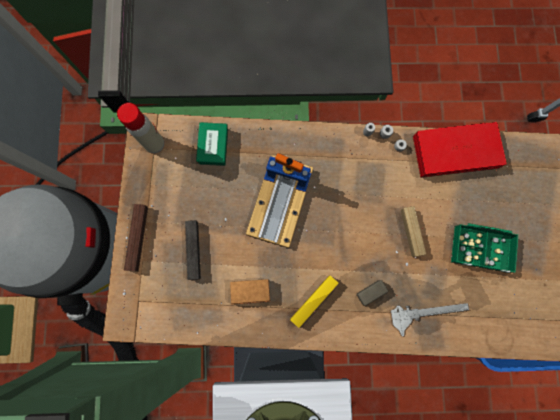

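Side view: the black blank is at about (295,297), the press at (250,225), and the knob at (232,187). Top view: the black blank is at (193,250), the press runs from (267,241) to (288,165), and the yellow look-alike is at (314,301). Next I'll measure yaws and heights.

```bash
python3 - <<'E'
from h import *
np.set_printoptions(precision=4,suppress=True)
for n,(x,y,ww,hh) in (('side',(195,165,120,95)),('top',(235,145,90,110))):
    im=cv2.imread(f'pics/{n}0.png'); c=im[y:y+hh,x:x+ww]; cv2.imwrite(f'pics/crop_{n}0.png',cv2.resize(c,None,fx=5,fy=5,interpolation=cv2.INTER_CUBIC))
def mask(n,k,pt):
    for d in ctrl.silhouettes(n,k)[:4]:
        m=np.array(d['pixels']); ys,xs=np.nonzero(m); 
        print(n,k,round(d['score'],2),m.sum(),xs.mean(),ys.mean())
        if abs(xs.mean()-pt[0])+abs(ys.mean()-pt[1])<30: return m
m1=mask('top','blank_black',(193,250)); m2=mask('side','blank_black',(295,297))
for n,m in(('top',m1),('side',m2)):
    if m is None: continue
    r=cv2.minAreaRect(np.argwhere(m)[:,::-1].astype(np.float32)); b=cv2.boxPoints(r); print(r); print(np.array([atz(n,*p,0.027) for p in b]))
for n,pt in(('top',(290,164)),('side',(232,187))):
    m=mask(n,'press_knob',pt)
    if m is not None: cv2.imwrite(f'pics/knobmask_{n}.png',m.astype(np.uint8)*255)
s=ctrl.get_state(); print(Ro.from_rotvec(s['tool_rot']).as_matrix())
E
```

```text
top blank_black 0.76 796 192.42085427135677 249.61934673366835
side blank_black 0.69 749 357.55540720961284 226.59145527369827
((192.46372985839844, 249.51307678222656), (59.079986572265625, 14.020218849182129), 88.60282135009766)
[[0.5299 0.2249 0.027 ]
 [0.5301 0.1914 0.027 ]
 [0.3899 0.1866 0.027 ]
 [0.3899 0.2193 0.027 ]]
top press_knob 0.77 300 288.36333333333334 162.94666666666666
side press_knob 0.93 301 230.0531561461794 188.91694352159467
[[-0.      0.4094 -0.9124]
 [-0.0001 -0.9124 -0.4094]
 [-1.      0.0001  0.0001]]
```

View pics/crop_top0.png

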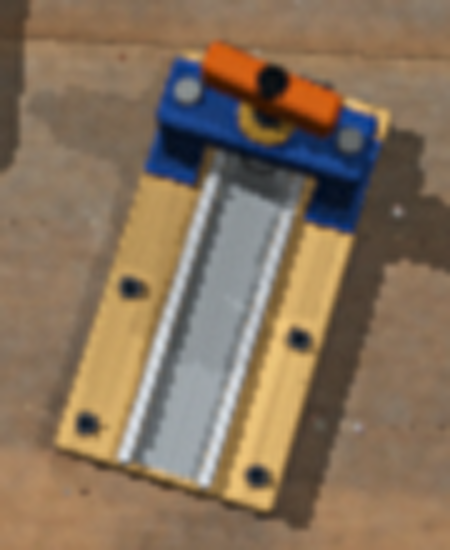

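View pics/crop_side0.png

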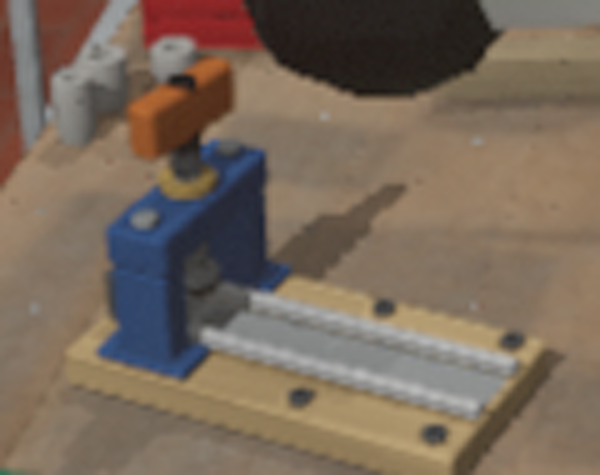

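Crops: the orange wing runs from about (210,58) to (338,118) in the top crop, the bolt heads are at (187,90) and (350,139), and the fence mouth ends are at (125,460) and (203,483). The foot is low. I'll triangulate from these.

```bash
python3 - <<'E'
from h import *
np.set_printoptions(precision=4,suppress=True)
T=lambda u,v:(u/5+235-.4,v/5+145-.4); S=lambda u,v:(u/5+195-.4,v/5+165-.4)
def tri(a,b):
    o1,d1=ray('top',*a);o2,d2=ray('side',*b); s=np.linalg.lstsq(np.c_[d1,-d2],o2-o1,rcond=None)[0]
    p,q=o1+d1*s[0],o2+d2*s[1]; return (p+q)/2, np.linalg.norm(p-q)
yaw=lambda d:np.degrees(np.arctan2(d[1],d[0]))
b=[tri(T(187,90),S(145,218)),tri(T(350,139),S(231,148))]; print('bolts',b, yaw(b[0][0]-b[1][0])-90, (b[0][0]+b[1][0])/2)
c=[atz('top',*T(*p),.02) for p in((55,443),(272,513))]; print('mouth corners',c,sum(c)/2,np.linalg.norm(c[0]-c[1]),yaw(c[0]-c[1])-90)
f=[atz('top',*T(*p),.028) for p in((125,460),(203,483))]; print('fence mouth',f,sum(f)/2)
f=[atz('top',*T(*p),.028) for p in((210,178),(304,195))]; print('fence bridge',f,sum(f)/2)
# screws on bed, tri
for a,bb in (((130,288),(300,397)),((87,424),(434,433)),((299,340),(385,307)),((257,476),(512,340))): print('screw',tri(T(*a),S(*bb)))
# knob wing top: black cap top
print('cap',tri(T(272,78),S(181,82)))
for n in('top','side'):
    m=cv2.imread(f'pics/knobmask_{n}.png',0); im=cv2.imread(f'pics/{n}0.png').astype(int)
    o=(m>0)&(im[...,2]>im[...,0]+60)&(im[...,2]>im[...,1]+40); r=cv2.minAreaRect(np.argwhere(o)[:,::-1].astype(np.float32)); bx=cv2.boxPoints(r); print(n,r); 
    if n=='top': X=np.array([atz(n,*p,.149) for p in bx]); print(X)
    ys,xs=np.nonzero(o); ctr=(xs.mean(),ys.mean()); print(ctr)
# wing ends tri top-edge ends
w1=tri(T(216,44),S(222,60));w2=tri(T(342,102),S(135,107)); print('wing far corners?',w1,w2)
# side blank black
for d in ctrl.silhouettes('side','blank_black'): 
    m=np.array(d['pixels']); print(d['score'],np.argwhere(m).mean(0))
E
```

```text
bolts [(array([0.6497, 0.0128, 0.093 ]), np.float64(0.00047238416356584697)), (array([ 0.6248, -0.0618,  0.0913]), np.float64(0.0005699247623790154))] -18.404412864572606 [ 0.6372 -0.0245  0.0922]
mouth corners [array([0.4961, 0.0798, 0.02  ]), array([ 0.46  , -0.0239,  0.02  ])] [0.478 0.028 0.02 ] 0.1098387018692484 -19.190390089093555
fence mouth [array([0.4862, 0.046 , 0.028 ]), array([0.4744, 0.009 , 0.028 ])] [0.4803 0.0275 0.028 ]
fence bridge [array([0.624 , 0.0023, 0.028 ]), array([ 0.6145, -0.0435,  0.028 ])] [ 0.6193 -0.0206  0.028 ]
screw (array([0.5728, 0.0427, 0.0182]), np.float64(0.0017917202526428876))
screw (array([0.5062, 0.0644, 0.0186]), np.float64(0.0020947811493472125))
screw (array([ 0.5451, -0.0394,  0.0183]), np.float64(0.0015954394773872828))
screw (array([ 0.4791, -0.0172,  0.0184]), np.float64(0.0019408744444507056))
cap (array([ 0.6379, -0.0242,  0.1464]), np.float64(0.0004552832796957072))
top ((288.7397155761719, 161.47259521484375), (28.717924118041992, 7.531213283538818), 24.443954467773438)
[[ 0.6407  0.0081  0.149 ]
 [ 0.6561  0.001   0.149 ]
 [ 0.6283 -0.055   0.149 ]
 [ 0.6131 -0.0477  0.149 ]]
(np.float64(288.98333333333335), np.float64(161.67777777777778))
side ((228.1953125, 184.72117614746094), (9.555902481079102, 24.05953025817871), 39.09385681152344)
(np.float64(227.1487603305785), np.float64(186.56198347107437))
wing far corners? (array([ 0.6275, -0.0008,  0.1755]), np.float64(0.03256680586030748)) (array([ 0.6537, -0.0554,  0.1115]), np.float64(0.03237999070118686))
0.69 [226.5915 357.5554]
```

```bash
cat >> h.py <<'E'
def plan(xyz,yaw):
    """shift in tool axes (cm) as tool stands, then turn needed; yaw deg of tool y"""
    s=ctrl.get_state(); Rm=Ro.from_rotvec(s['tool_rot']); p=np.array(s['position'])
    d=Rm.inv().apply(np.array(xyz)-p)*100
    c,sn=np.cos(np.radians(yaw)),np.sin(np.radians(yaw))
    Tm=Ro.from_matrix(np.array([[0,c,sn],[0,sn,-c],[-1,0,0]]))
    r=(Rm.inv()*Tm).as_rotvec(); d2=Tm.inv().apply(np.array(xyz)-p)*100
    print('t',round(s['time'],2),'pos',p.round(4),'shift before turn',d.round(2),'turn',r.round(3),'| shift after turn',d2.round(2),'q7',round(s['joint_positions'][6],3),'F',np.round(s['ft_force'],1))
E
python3 -c "
from h import *
plan((.6365,-.0243,.2226),-26.3)"
```

```text
t 1.05 pos [ 0.2661 -0.593   0.2226] shift before turn [-1.000e-02 -3.672e+01 -5.708e+01] turn [-0.69  0.   -0.  ] | shift after turn [ -0.     8.01 -67.4 ] q7 -0.057 F [-0.2 -0.1  0.3]
```

Request:
step_arm(
  increments=[0,0,0,-0.12,0,0,0,0.3,-2.5,-0.17,0,0,0,0,0,-0.17,0,0,0,0,0,-0.17,0,0,0,0,0,-0.06,0,0,0,0.5,-3,0,0,0,0,0.5,-4.5,0,0,0,0,0.5,-4.5,0,0,0,0,0.5,-4.5,0,0,0,0,0.5,-4.5,0,0,0,0,0.5,-4.5,0,0,0,0,0.5,-4.5,0,0,0],
  fingers=100,
  force=40,
)

```text
time: 2.55
position: [0.4541, -0.328, 0.2228]
tool_rot: [1.539, 0.955, -1.538]
ft_force: [0.2, -0.1, 0.5]
grip_width: 1.001
```

```bash
python3 -c "
from h import *
plan((.6365,-.0243,.2226),-26.3)"
```

```text
t 2.55 pos [ 0.4541 -0.328   0.2228] shift before turn [ 1.000e-02  2.900e+00 -3.531e+01] turn [-0.     0.    -0.001] | shift after turn [ 2.000e-02  2.900e+00 -3.531e+01] q7 0.076 F [ 0.2 -0.1  0.5]
```

Request:
step_arm(
  increments=[0,0.3,-4.5,0,0,0,0,0.3,-4.5,0,0,0,0,0.4,-4.5,0,0,0,0,0.4,-4.5,0,0,0,0,0.4,-4.5,0,0,0,0,0.4,-4.5,0,0,0,0,0.4,-4.5,0,0,0,0,0.3,-3,0,0,0,0,0,-0.5,0,0,0,0,0,0,0,0,0,0,0,0,0,0,0],
)

```text
time: 3.92
position: [0.634, -0.0305, 0.2226]
tool_rot: [1.539, 0.953, -1.541]
ft_force: [0.2, -0.4, -0.8]
grip_width: 1.003
```

```bash
python3 -c "
from h import *
plan((.6365,-.0243,.117),-26.3)
shot('top','t1');shot('side','s1')"
```

```text
t 3.92 pos [ 0.634  -0.0305  0.2226] shift before turn [10.56 -0.05 -0.68] turn [-0.002  0.001 -0.   ] | shift after turn [10.56 -0.05 -0.67] q7 -0.587 F [ 0.2 -0.4 -0.8]
```

View pics/s1.png

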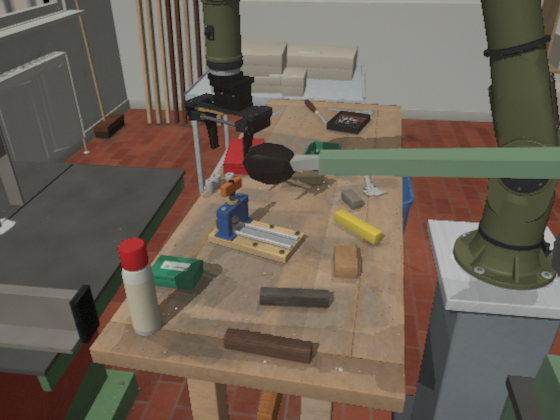

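View pics/t1.png

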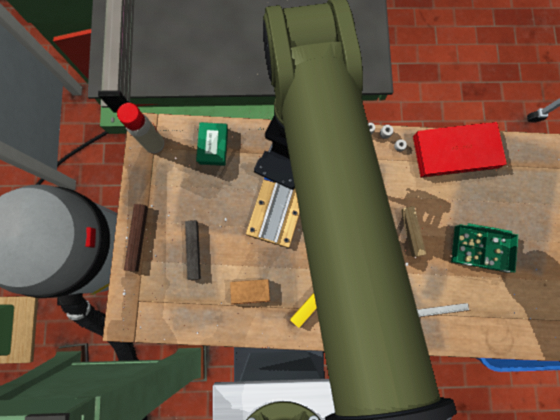

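Side view: the gripper is above the knob, with fingertips near (213,145) and (251,157). The knob at (232,187) is untouched. Descending.

Request:
step_arm(
  increments=[0,0,-0.67,0,0,0,2,0,0,0,0,0,2,0,0,0,0,0,2,0,0,0,0,0,2,0,0,0,0,0,1.5,0,0,0,0,0,1,0,0,0,0,0,0,0,0,0,0,0,0,0,0,0,0,0],
)

```text
time: 5.15
position: [0.638, -0.0223, 0.1183]
tool_rot: [1.54, 0.955, -1.537]
ft_force: [0.2, -0.3, 0.3]
grip_width: 0.997
```

```bash
python3 -c "
from h import *
plan((.6365,-.0243,.117),-26.3)
im=shot('side','s2');cv2.imwrite('pics/s2c.png',cv2.resize(cv2.cvtColor(im[100:260,150:310],cv2.COLOR_RGB2BGR),None,fx=3.7,fy=3.7,interpolation=2))"
```

```text
t 5.15 pos [ 0.638  -0.0223  0.1183] shift before turn [ 0.13 -0.04  0.25] turn [ 0.    -0.001 -0.001] | shift after turn [ 0.13 -0.04  0.25] q7 -0.631 F [ 0.2 -0.3  0.3]
```

View pics/s2c.png

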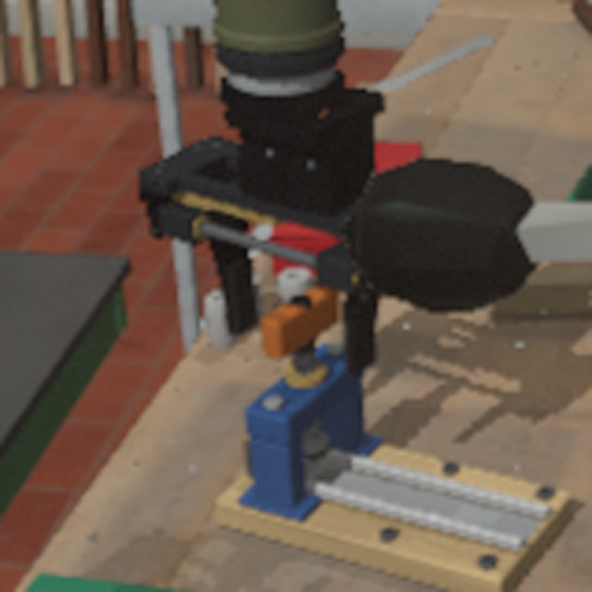

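The fingers straddle the wing, with it midway between (235,290) and (362,330) in the crop. I'll correct by 2 mm and close.

Request:
step_arm(
  increments=[0.1,0,0.2,0,0,0,0,0,0,0,0,0,0,0,0,0,0,0,0,0,0,0,0,0,0,0,0,0,0,0,0,0,0,0,0,0,0,0,0,0,0,0,0,0,0,0,0,0],
  fingers=0,
  force=40,
)

```text
time: 6.2
position: [0.637, -0.0244, 0.1166]
tool_rot: [1.539, 0.955, -1.538]
ft_force: [3.7, -1.2, -2.6]
grip_width: 0.177
```

Request:
step_arm(
  increments=[-0.03,0,0,-0.05,0,0,-0.05,0,0,-0.1,0,0,-0.08,0,0,-0.15,0,0,-0.08,0,0,-0.15,0,0,-0.07,0,0,-0.15,0,0,0,0,0,0,0,0],
)

```text
time: 6.95
position: [0.6366, -0.0246, 0.1196]
tool_rot: [1.106, 1.272, -1.106]
ft_force: [1.3, -0.5, -0.4]
grip_width: 0.183
```

```bash
python3 -c "
from h import *
plan((.6365,-.0243,.117),-26.3); print(ctrl.get_state()['torque'])
im=shot('side','s3');cv2.imwrite('pics/s3c.png',cv2.resize(cv2.cvtColor(im[100:260,150:310],cv2.COLOR_RGB2BGR),None,fx=3.7,fy=3.7,interpolation=2))"
```

```text
t 6.95 pos [ 0.6366 -0.0246  0.1196] shift before turn [ 0.26 -0.01 -0.03] turn [ 0.598  0.    -0.   ] | shift after turn [ 0.26 -0.02 -0.02] q7 -0.064 F [ 1.3 -0.5 -0.4]
[-0.15993461 -0.19191439  0.08008998]
```

View pics/s3c.png

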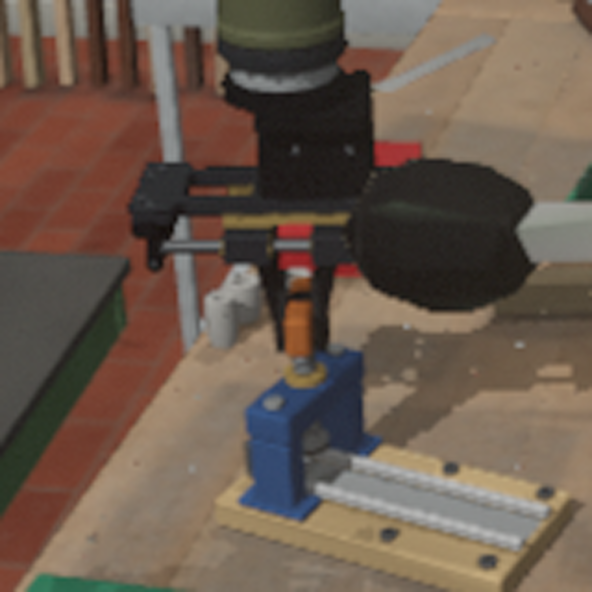

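The wing has turned with the gripper (0.6 rad) and the foot is rising. Continuing.

Request:
step_arm(
  increments=[-0.05,0,0,-0.1,0,0,-0.07,0,0,-0.15,0,0,-0.08,0,0,-0.15,0,0,-0.07,0,0,-0.15,0,0,-0.08,0,0,-0.15,0,0,-0.07,0,0,-0.15,0,0,-0.08,0,0,-0.15,0,0,-0.05,0,0,-0.1,0,0,0,0,0,0,0,0],
)

```text
time: 8.12
position: [0.6362, -0.0253, 0.1251]
tool_rot: [0.26, 1.556, -0.263]
ft_force: [-1.7, -1.7, 1.4]
grip_width: 0.183
```

```bash
python3 -c "
from h import *
plan((.6365,-.0243,.117),-26.3); print(ctrl.get_state()['torque'])"
```

```text
t 8.12 pos [ 0.6362 -0.0253  0.1251] shift before turn [0.81 0.11 0.  ] turn [1.696e+00 1.000e-03 2.000e-03] | shift after turn [ 0.81 -0.01 -0.1 ] q7 0.961 F [-1.7 -1.7  1.4]
[-0.60651849  0.17556957  0.15406362]
```

Request:
step_arm(
  increments=[-0.05,0,0,-0.1,0,0,-0.07,0,0,-0.15,0,0,-0.08,0,0,-0.15,0,0,-0.07,0,0,-0.15,0,0,-0.08,0,0,-0.15,0,0,-0.07,0,0,-0.15,0,0,-0.05,0,0,-0.1,0,0,-0.02,0,0,-0.05,0,0,0,0,0,0,0,0],
)

```text
time: 9.25
position: [0.6365, -0.0259, 0.13]
tool_rot: [-0.523, 1.508, 0.519]
ft_force: [-0.6, -5.0, 1.9]
grip_width: 0.178
```

```bash
python3 -c "
from h import *
plan((.6365,-.0243,.117),-26.3); print(ctrl.get_state()['torque'])
im=shot('side','s4');cv2.imwrite('pics/s4c.png',cv2.resize(cv2.cvtColor(im[170:260,190:310],cv2.COLOR_RGB2BGR),None,fx=5,fy=5,interpolation=2))
n='side'
for k in('press_stem','knob_wing','press_bridge'):
  for d in ctrl.spot_point(n,k)[:2]: print(k,d['score'],w(n,d['xyz']))"
```

```text
t 9.25 pos [ 0.6365 -0.0259  0.13  ] shift before turn [1.3  0.13 0.1 ] turn [2.696e+00 2.000e-03 3.000e-03] | shift after turn [ 1.3  -0.08 -0.15] q7 1.878 F [-0.6 -5.   1.9]
[-1.08238254  0.07704536 -0.01749135]
press_stem 0.84 [ 0.63728927 -0.02873502  0.04982798]
knob_wing 0.17 [ 0.63761267 -0.02587856  0.05100529]
press_bridge 0.6 [ 0.63790511 -0.02729914  0.08887384]
press_bridge 0.28 [ 0.63492538 -0.02425592  0.14811099]
```

View pics/s4c.png

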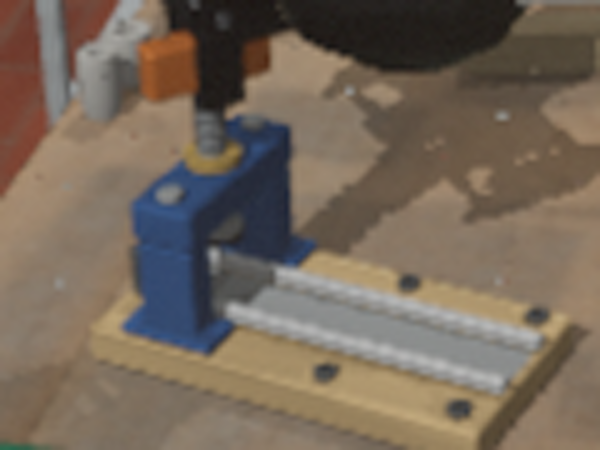

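The foot now sits just under the beam at (228,228) in the crop, about 30 mm above the floor. I'll turn another 0.4 rad for margin and then release.

Request:
step_arm(
  increments=[-0.05,0,0,-0.1,0,0,-0.07,0,0,-0.15,0,0,-0.08,0,0,-0.15,0,0,0,0,0,0,0,0,0,0,0,0,0,0],
)

```text
time: 10.07
position: [0.6368, -0.026, 0.1321]
tool_rot: [-0.833, 1.407, 0.829]
ft_force: [-0.4, -5.6, 1.4]
grip_width: 0.179
```

```bash
python3 -c "
from h import *
plan((.6365,-.0243,.117),-26.3); print(ctrl.get_state()['torque'])"
```

```text
t 10.07 pos [ 0.6368 -0.026   0.1321] shift before turn [1.51 0.11 0.14] turn [3.097e+00 2.000e-03 3.000e-03] | shift after turn [ 1.51 -0.11 -0.14] q7 2.242 F [-0.4 -5.6  1.4]
[-1.32942554 -0.10383401  0.11068723]
```

Request:
step_arm(
  increments=[0,0,0,0,0,0,0,0,0,0,0,0,0,0,0,0,0,0,0,0,0,0,0,0,-1,0,0,0,0,0,-2.5,0,0,0,0,0,-2.5,0,0,0,0,0,-2,0,0,0,0,0,0,0,0,0,0,0],
  fingers=80,
)

```text
time: 11.2
position: [0.6375, -0.0238, 0.214]
tool_rot: [-0.834, 1.403, 0.831]
ft_force: [0.2, 0.3, -1.1]
grip_width: 0.796
```

```bash
python3 -c "
from h import *
plan((.457,.206,.15),92.3)
im=shot('side','s5');cv2.imwrite('pics/s5c.png',cv2.resize(cv2.cvtColor(im[165:255,190:310],cv2.COLOR_RGB2BGR),None,fx=5,fy=5,interpolation=2))
n='side'
for k in('press_stem','knob_wing','press_bridge'):
  for d in ctrl.spot_point(n,k)[:2]: print(k,d['score'],w(n,d['xyz']))"
```

```text
t 11.2 pos [ 0.6375 -0.0238  0.214 ] shift before turn [ 6.34 26.88 11.48] turn [1.03  0.003 0.002] | shift after turn [  6.4   23.68 -17.11] q7 2.282 F [ 0.2  0.3 -1.1]
press_stem 0.55 [ 0.63891042 -0.02437075  0.05330146]
knob_wing 0.93 [ 0.6360196  -0.02479105  0.14610193]
```

View pics/s5c.png

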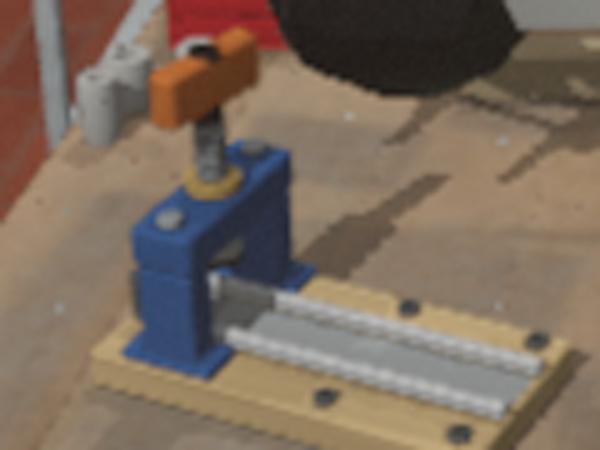

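The press is wound up: the wing at z≈0.146 and the foot ≈33 mm above the floor, so there is enough clearance. Next is the blank.

Request:
step_arm(
  increments=[0,0,0,0.1,0,0,0,0,0,0.16,0,0,0,0,0,0.16,0,0,0,0,0,0.16,0,0,0,0,0,0.16,0,0,0,0,0,0.16,0,0,0,0,0,0.13,0,0,0,0,0,0,0,0],
)

```text
time: 12.4
position: [0.636, -0.0242, 0.2111]
tool_rot: [-0.033, 1.572, 0.032]
ft_force: [0.0, 0.1, -0.6]
grip_width: 0.8
```

```bash
python3 -c "
from h import *
plan((.424,.2046,.1),92.3)"
```

```text
t 12.4 pos [ 0.636  -0.0242  0.2111] shift before turn [ 11.14  23.75 -20.21] turn [ 0.002 -0.001  0.   ] | shift after turn [ 11.11  23.72 -20.27] q7 1.342 F [ 0.   0.1 -0.6]
```

Request:
step_arm(
  increments=[0,1.5,-1.2,0,0,0,0,2.75,-2.4,0,0,0,0,3,-2.6,0,0,0,1,3,-2.6,0,0,0,2,3,-2.6,0,0,0,2,3,-2.6,0,0,0,2,3,-2.6,0,0,0,2,2.5,-2.2,0,0,0,1,1.5,-1.2,0,0,0,1,0.5,-0.2,0,0,0,0,0,0,0,0,0,0,0,0,0,0,0],
)

```text
time: 13.9
position: [0.4258, 0.2046, 0.1022]
tool_rot: [-0.031, 1.57, 0.031]
ft_force: [-0.3, 0.1, 0.4]
grip_width: 0.803
```

```bash
python3 -c "
from h import *
plan((.424,.2046,.0125),92.3)
im=shot('side','s6');cv2.imwrite('pics/s6c.png',cv2.resize(cv2.cvtColor(im[190:350,210:410],cv2.COLOR_RGB2BGR),None,fx=3.5,fy=3.5,interpolation=2));shot('top','t6')"
```

```text
t 13.9 pos [0.4258 0.2046 0.1022] shift before turn [ 8.97  0.   -0.18] turn [-0.001  0.    -0.   ] | shift after turn [ 8.97  0.   -0.18] q7 0.965 F [-0.3  0.1  0.4]
```

View pics/s6c.png

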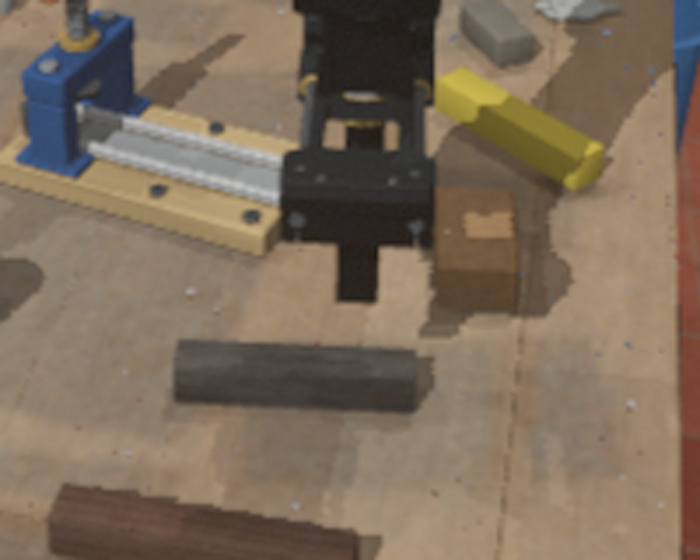

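View pics/t6.png

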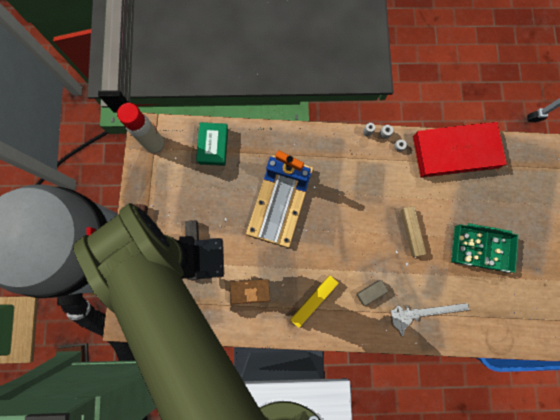

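The gripper is above the rear part of the blank and the fingers clear the cork block. Descending.

Request:
step_arm(
  increments=[1,0,-0.18,0,0,0,2,0,0,0,0,0,2,0,0,0,0,0,2,0,0,0,0,0,1.5,0,0,0,0,0,0.5,0,0,0,0,0,0,0,0,0,0,0,0,0,0,0,0,0],
)

```text
time: 15.0
position: [0.4239, 0.2052, 0.0126]
tool_rot: [-0.031, 1.569, 0.032]
ft_force: [-0.1, -0.3, -1.3]
grip_width: 0.804
```

```bash
python3 -c "
from h import *
plan((.424,.2046,.0125),92.3)
im=shot('side','s7');cv2.imwrite('pics/s7c.png',cv2.resize(cv2.cvtColor(im[190:350,210:410],cv2.COLOR_RGB2BGR),None,fx=3.5,fy=3.5,interpolation=2))"
```

```text
t 15.0 pos [0.4239 0.2052 0.0126] shift before turn [ 0.01 -0.06  0.01] turn [ 0.     0.001 -0.   ] | shift after turn [ 0.01 -0.06  0.01] q7 0.798 F [-0.1 -0.3 -1.3]
```

View pics/s7c.png

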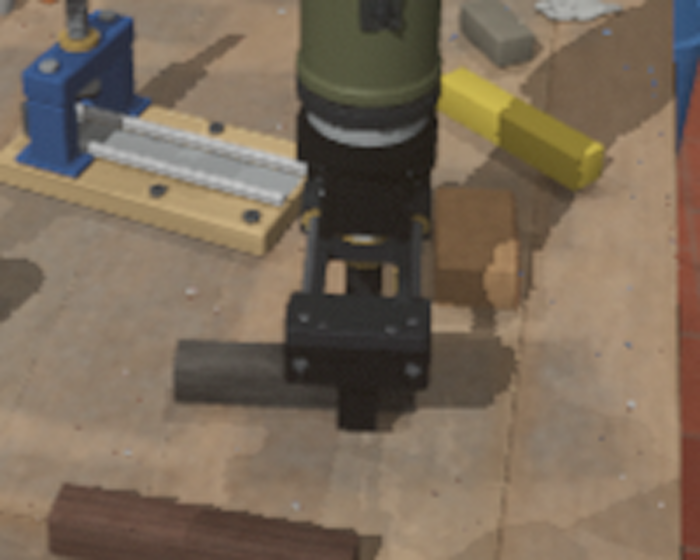

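The blank is between the fingers, about 35 mm behind its middle. Grip, then lift.

Request:
step_arm(
  increments=[0,0,0,0,0,0,0,0,0,0,0,0,0,0,0,0,0,0,0,0,0,0,0,0,0,0,0,0,0,0,0,0,0,0,0,0,0,0,0,0,0,0],
  fingers=0,
  force=30,
)

```text
time: 15.92
position: [0.4233, 0.205, 0.012]
tool_rot: [-0.032, 1.571, 0.032]
ft_force: [0.1, -0.8, 0.6]
grip_width: 0.307
```

Request:
step_arm(
  increments=[-0.5,0,0,0,0,0,-1.5,0,0,0,0,0,-2,0,0,0,0,0,-2,0,0,0,0,0,-1,0,0,0,0,0,0,0,0,0.1,0,0,0,0,0,0.16,0,0,0,0,0,0.1,0,0,0,0,0,0,0,0],
)

```text
time: 17.05
position: [0.4232, 0.2049, 0.0822]
tool_rot: [0.25, 1.556, -0.25]
ft_force: [0.4, 0.1, -0.7]
grip_width: 0.307
```

```bash
python3 -c "
from h import *
a=np.radians(-18.5);u=np.array([np.cos(a),np.sin(a)]);seat=np.array([.5918,-.0101])
print(seat-u*.087, seat-u*.035)
plan((*(seat-u*.087),.0825),71.5)
shot('side','s8');shot('top','t8')
for n in('side','top'):
  for d in ctrl.spot_point(n,'blank_black_center')[:3]: print(n,d['score'],w(n,d['xyz']))"
```

```text
[0.50929584 0.01750551] [0.55860867 0.00100566]
t 17.05 pos [0.4232 0.2049 0.0822] shift before turn [ -0.02 -15.1   14.04] turn [0.004 0.    0.   ] | shift after turn [ -0.03 -15.04  14.11] q7 0.591 F [ 0.4  0.1 -0.7]
side 0.83 [0.46046115 0.19178013 0.08248358]
side 0.63 [ 0.33884113 -0.07782553  0.00916361]
side 0.59 [ 0.63142709 -0.02377107  0.1488639 ]
top 0.95 [ 0.329718   -0.08034375  0.01505284]
top 0.69 [ 0.34719464 -0.21585932  0.00210418]
top 0.56 [0.45624072 0.19355159 0.08356876]
```

View pics/s8.png

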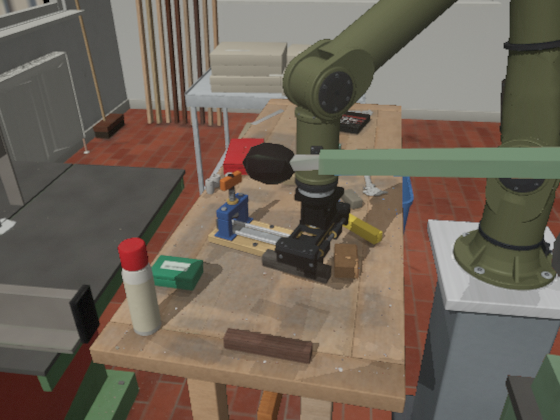

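View pics/t8.png

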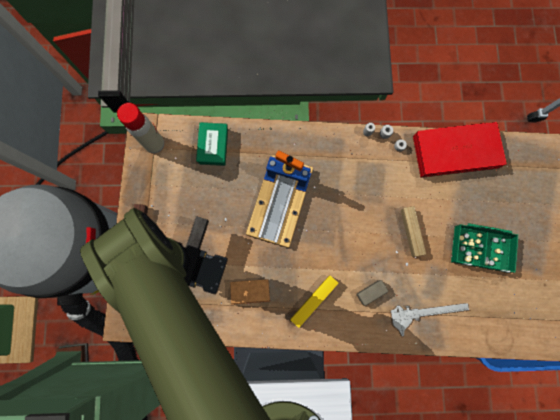

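The black blank is held level and parallel to the channel, with its centre ≈36 mm ahead of the TCP. Moving over the channel.

Request:
step_arm(
  increments=[0,-1.1,1,0,0,0,0,-2,2,0,0,0,0,-2.5,2.4,0,0,0,0,-3,2.7,0,0,0,0,-2.5,2.4,0,0,0,0,-2,2,0,0,0,0,-1.5,1.2,0,0,0,0,-0.5,0.3,0,0,0,0,0,0,0,0,0,0,0,0,0,0,0],
)

```text
time: 18.5
position: [0.5084, 0.0188, 0.0821]
tool_rot: [0.249, 1.556, -0.249]
ft_force: [-0.4, 0.3, -1.6]
grip_width: 0.308
```

```bash
python3 -c "
from h import *
plan((.5093,.0175,.0825),71.5)
for n in('side','top'):
  im=shot(n,n+'9')
  x,y=(200,170) if n=='side' else (220,140)
  cv2.imwrite('pics/'+n+'9c.png',cv2.resize(cv2.cvtColor(im[y:y+110,x:x+130],cv2.COLOR_RGB2BGR),None,fx=5,fy=5,interpolation=2))
"
```

```text
t 18.5 pos [0.5084 0.0188 0.0821] shift before turn [-0.04 -0.1   0.13] turn [ 0.005 -0.    -0.   ] | shift after turn [-0.04 -0.1   0.13] q7 0.963 F [-0.4  0.3 -1.6]
```

View pics/side9c.png

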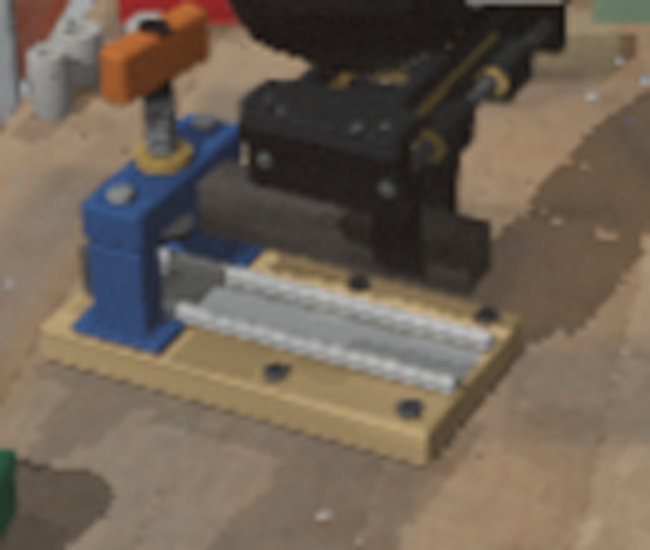

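View pics/top9c.png

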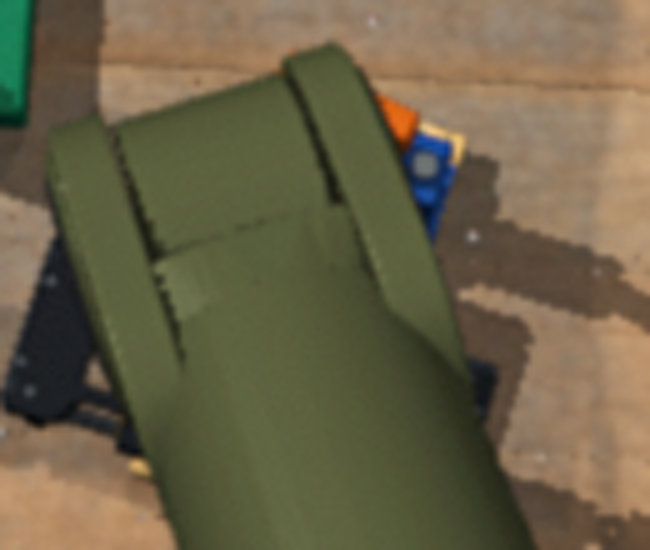

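The blank lines up over the channel and its front end stops short of the beam. Lowering to TCP z≈0.033.

Request:
step_arm(
  increments=[0.5,-0.1,0.1,0,0,0,1,0,0,0.005,0,0,1.3,0,0,0,0,0,1.2,0,0,0,0,0,0.6,0,0,0,0,0,0.3,0,0,0,0,0,0,0,0,0,0,0,0,0,0,0,0,0],
)

```text
time: 19.6
position: [0.5097, 0.0163, 0.0334]
tool_rot: [0.255, 1.555, -0.255]
ft_force: [0.1, -0.3, -1.4]
grip_width: 0.307
```

```bash
python3 -c "
from h import *
plan((.5093,.0175,.032),71.5)
for n in('side',):
  im=shot(n,n+'10')
  x,y=(200,170) if n=='side' else (220,140)
  cv2.imwrite('pics/'+n+'10c.png',cv2.resize(cv2.cvtColor(im[y:y+110,x:x+130],cv2.COLOR_RGB2BGR),None,fx=5,fy=5,interpolation=2))
"
```

```text
t 19.6 pos [0.5097 0.0163 0.0334] shift before turn [ 0.14  0.1  -0.08] turn [-0.002  0.001 -0.   ] | shift after turn [ 0.14  0.1  -0.08] q7 0.897 F [ 0.1 -0.3 -1.4]
```

View pics/side10c.png

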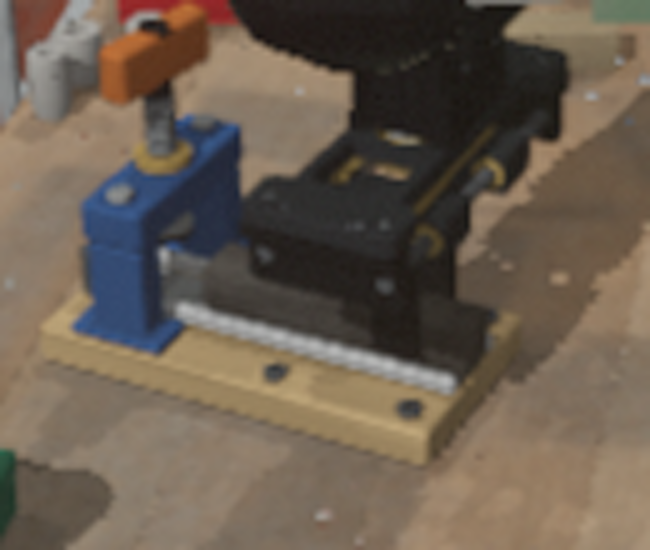

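The blank is in the channel. Lowering 1 mm and sliding along +tool z.

Request:
step_arm(
  increments=[0.1,0.05,0,0,0,0,0,0,0.5,0,0,0,0,0,0.8,0,0,0,0,0,0.8,0,0,0,0,0,0.8,0,0,0,0,0,0.8,0,0,0,0,0,0.5,0,0,0,0,0,0,0,0,0],
)

```text
time: 20.65
position: [0.5498, 0.0033, 0.032]
tool_rot: [0.255, 1.555, -0.255]
ft_force: [0.7, 0.1, -0.1]
grip_width: 0.305
```

```bash
python3 -c "
from h import *
plan((.5586,.001,.032),71.5)
for n in('side',):
  im=shot(n,n+'11')
  x,y=(200,170) if n=='side' else (220,140)
  cv2.imwrite('pics/'+n+'11c.png',cv2.resize(cv2.cvtColor(im[y:y+110,x:x+130],cv2.COLOR_RGB2BGR),None,fx=5,fy=5,interpolation=2))
"
```

```text
t 20.65 pos [0.5498 0.0033 0.032 ] shift before turn [0.   0.06 0.9 ] turn [-0.002  0.    -0.   ] | shift after turn [0.   0.06 0.9 ] q7 0.891 F [ 0.7  0.1 -0.1]
```

View pics/side11c.png

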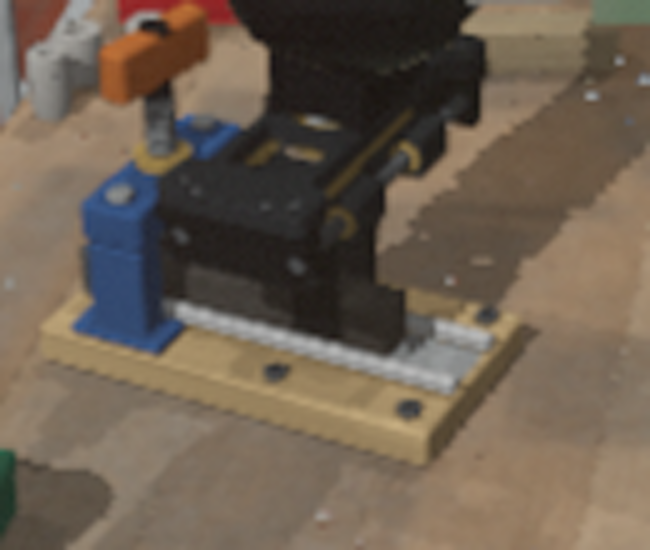

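The blank slides freely with the fingers clear of the fences. About 9 mm remains, so I'll continue slowly until contact.

Request:
step_arm(
  increments=[0,0.03,0.3,0,0,0,0,0,0.3,0,0,0,0,0,0.1,0,0,0,0,0,0,0,0,0],
)

```text
time: 21.2
position: [0.5562, 0.0013, 0.032]
tool_rot: [0.255, 1.555, -0.255]
ft_force: [-0.1, 0.6, -1.0]
grip_width: 0.308
```

Request:
step_arm(
  increments=[0,0,0.1,0,0,0,0,0,0.1,0,0,0,0,0,0,0,0,0],
)

```text
time: 21.58
position: [0.5563, 0.0014, 0.032]
tool_rot: [0.254, 1.559, -0.255]
ft_force: [-6.1, 1.0, 6.7]
grip_width: 0.312
```

Request:
step_arm(
  increments=[0,0,0.1,0,0,0,0,0,0.1,0,0,0,0,0,0,0,0,0],
)

```text
time: 21.95
position: [0.5563, 0.0013, 0.032]
tool_rot: [0.253, 1.563, -0.256]
ft_force: [-12.0, 1.2, 11.9]
grip_width: 0.311
```

Contact at the expected spot: the TCP is 37 mm behind the seat, with −12 N along the channel. I'll relax the push, open, and lift.

Request:
step_arm(
  increments=[0,0,-0.2,0,0,0,0,0,-0.1,0,0,0,0,0,0,0,0,0],
)

```text
time: 22.32
position: [0.5563, 0.0013, 0.032]
tool_rot: [0.255, 1.557, -0.255]
ft_force: [-6.2, 0.9, 5.2]
grip_width: 0.307
```

Request:
step_arm(
  increments=[0,0,0,0,0,0,0,0,0,0,0,0,0,0,0,0,0,0,0,0,0,0,0,0,-1,0,0,0,0,0,-2,0,-1,0,0,0,-2.5,0,-2,0,0,0,-3,0,-2,0,0,0,-3,0,-2,0,0,0,-3,0,-2,0,0,0,-3,0,-1,0,0,0,0,0,0,0,0,0],
  fingers=55,
)

```text
time: 23.82
position: [0.4635, 0.0334, 0.2096]
tool_rot: [0.252, 1.55, -0.257]
ft_force: [-0.3, -0.2, 0.1]
grip_width: 0.55
```

```bash
python3 -c "
from h import *
plan((.6365,-.0243,.22),71.5)
for n in('side','top'):
  im=shot(n,n+'12')
  x,y=(200,170) if n=='side' else (220,140)
  cv2.imwrite('pics/'+n+'12c.png',cv2.resize(cv2.cvtColor(im[y:y+110,x:x+130],cv2.COLOR_RGB2BGR),None,fx=5,fy=5,interpolation=2))
  for k in ('blank_black_center','press_stem','knob_wing'):
    for d in ctrl.spot_point(n,k)[:2]: print(n,k,d['score'],w(n,d['xyz']))
"
```

```text
t 23.82 pos [0.4635 0.0334 0.2096] shift before turn [-0.93  0.04 18.24] turn [-0.002  0.006  0.002] | shift after turn [-1.04  0.02 18.24] q7 1.192 F [-0.3 -0.2  0.1]
side blank_black_center 0.7 [ 0.3381242  -0.0769682   0.00913213]
side blank_black_center 0.57 [ 0.59369718 -0.00805371  0.02960637]
side press_stem 0.69 [ 0.63602282 -0.02621521  0.05358386]
side press_stem 0.19 [ 0.35008107 -0.21704498 -0.00403677]
side knob_wing 0.86 [ 0.63585177 -0.02514291  0.14764725]
top blank_black_center 0.96 [ 0.3324599  -0.08072149  0.01442096]
top press_stem 0.47 [ 0.63389166 -0.02644897  0.04956466]
top knob_wing 0.71 [ 0.63395688 -0.02451444  0.1519699 ]
```

View pics/side12c.png

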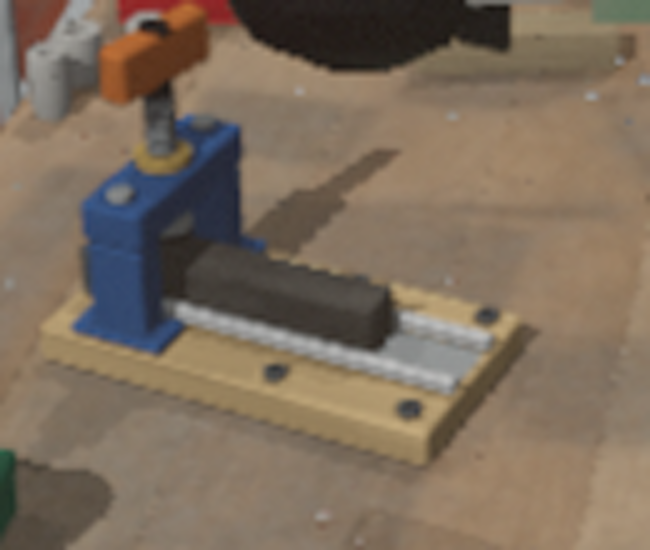

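View pics/top12c.png

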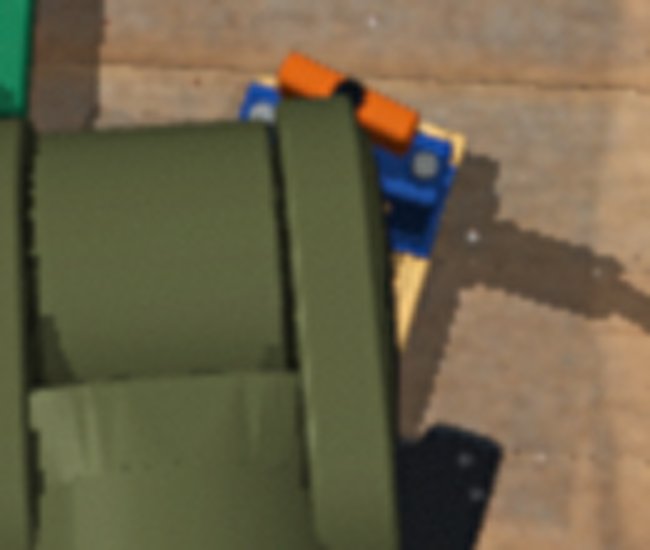

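The blank lies in the channel under the bridge with its front hidden. Spot_point gives (0.594,−0.008), within about 2 mm of the seat. I'll check the rear edge against its expected projection, then move back to the knob.

Request:
step_arm(
  increments=[-0.5,0,0,-0.1,0,0,-0.5,0,0,-0.16,0,0,0,0,0,-0.17,0,0,0,0,0,-0.17,0,0,0,0,0,-0.17,0,0,0,0,0,-0.17,0,0,0,0,0,-0.17,0,0,0,0,0,-0.17,0,0,0,0,0,-0.1,0,0,0,0,0,0,0,0],
)

```text
time: 25.48
position: [0.4621, 0.0332, 0.2166]
tool_rot: [-0.82, 1.411, 0.822]
ft_force: [-0.1, 0.7, 0.6]
grip_width: 0.55
```

```bash
python3 -c "
from h import *
plan((.6367,-.0243,.22),151.3)
u=np.array([.9483,-.3173,0]);v=np.array([.3173,.9483,0]);s=np.array([.5918,-.0101,.047])
for sg in(1,-1):
  p=np.array(pix('side',s-.07*u+sg*.0135*v)); print(((p-[200,170])*5).round())
"
```

```text
t 25.48 pos [0.4621 0.0332 0.2166] shift before turn [ -0.36 -18.02   3.62] turn [-0.015  0.    -0.001] | shift after turn [ -0.34 -18.08   3.34] q7 2.568 F [-0.1  0.7  0.6]
[370. 304.]
[396. 276.]
```

The predicted rear corners (370,304) and (396,276) match the seen ones within about 2 px, so the blank is home. Moving over the knob.

Request:
step_arm(
  increments=[-0.3,-1.5,0.3,-0.015,0,0,0,-3,0.6,0,0,0,0,-3.5,0.6,0,0,0,0,-3.5,0.7,0,0,0,0,-3,0.6,0,0,0,0,-2.5,0.4,0,0,0,0,-1.1,0.2,0,0,0,0,0,0,0,0,0,0,0,0,0,0,0],
  fingers=80,
)

```text
time: 26.6
position: [0.6365, -0.0235, 0.2202]
tool_rot: [-0.833, 1.406, 0.834]
ft_force: [-0.7, 0.5, -0.6]
grip_width: 0.798
```

```bash
python3 -c "
from h import *
plan((.6367,-.0243,.132),151.3)"
```

```text
t 26.6 pos [ 0.6365 -0.0235  0.2202] shift before turn [ 8.82 -0.06 -0.06] turn [ 0.001 -0.    -0.   ] | shift after turn [ 8.82 -0.05 -0.06] q7 2.399 F [-0.7  0.5 -0.6]
```

Request:
step_arm(
  increments=[1,-0.05,-0.05,0,0,0,2,0,0,0,0,0,2,0,0,0,0,0,2,0,0,0,0,0,1.3,0,0,0,0,0,0.5,0,0,0,0,0,0,0,0,0,0,0,0,0,0,0,0,0],
)

```text
time: 27.6
position: [0.6381, -0.0247, 0.1328]
tool_rot: [-0.834, 1.404, 0.832]
ft_force: [-0.2, 0.5, 0.5]
grip_width: 0.802
```

```bash
python3 -c "
from h import *
plan((.6367,-.0243,.132),151.3)
im=shot('side','s13');cv2.imwrite('pics/s13c.png',cv2.resize(cv2.cvtColor(im[150:260,190:320],cv2.COLOR_RGB2BGR),None,fx=5,fy=5,interpolation=2))"
```

```text
t 27.6 pos [ 0.6381 -0.0247  0.1328] shift before turn [ 0.08  0.14 -0.03] turn [0.    0.001 0.001] | shift after turn [ 0.08  0.14 -0.03] q7 2.363 F [-0.2  0.5  0.5]
```

View pics/s13c.png

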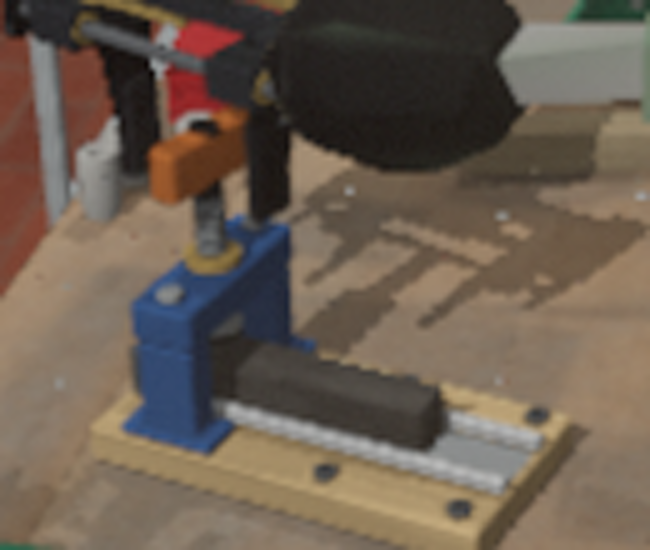

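The fingers straddle the wing again. Closing.

Request:
step_arm(
  increments=[0,0.1,0,0,0,0,0,0,0,0,0,0,0,0,0,0,0,0,0,0,0,0,0,0,0,0,0,0,0,0,0,0,0,0,0,0,0,0,0,0,0,0,0,0,0,0,0,0],
  fingers=0,
  force=50,
)

```text
time: 28.65
position: [0.637, -0.0247, 0.1321]
tool_rot: [-0.833, 1.405, 0.832]
ft_force: [1.8, -0.7, -0.3]
grip_width: 0.178
```

Request:
step_arm(
  increments=[0.05,0,0,0.1,0,0,0.07,0,0,0.15,0,0,0.08,0,0,0.15,0,0,0.07,0,0,0.15,0,0,0.05,0,0,0.1,0,0,0.03,0,0,0.05,0,0,0,0,0,0,0,0],
)

```text
time: 29.52
position: [0.6373, -0.025, 0.1286]
tool_rot: [-0.291, 1.55, 0.29]
ft_force: [4.1, -1.2, -3.0]
grip_width: 0.182
```

```bash
python3 -c "
from h import *
plan((.6367,-.0243,.132),151.3); print(ctrl.get_state()['torque'])
im=shot('side','s14');cv2.imwrite('pics/s14c.png',cv2.resize(cv2.cvtColor(im[150:260,190:320],cv2.COLOR_RGB2BGR),None,fx=5,fy=5,interpolation=2))"
```

```text
t 29.52 pos [ 0.6373 -0.025   0.1286] shift before turn [-0.34  0.08 -0.03] turn [-0.7    0.001  0.002] | shift after turn [-0.34  0.09  0.03] q7 1.712 F [ 4.1 -1.2 -3. ]
[-0.19323995 -1.00656112 -0.02048268]
```

View pics/s14c.png

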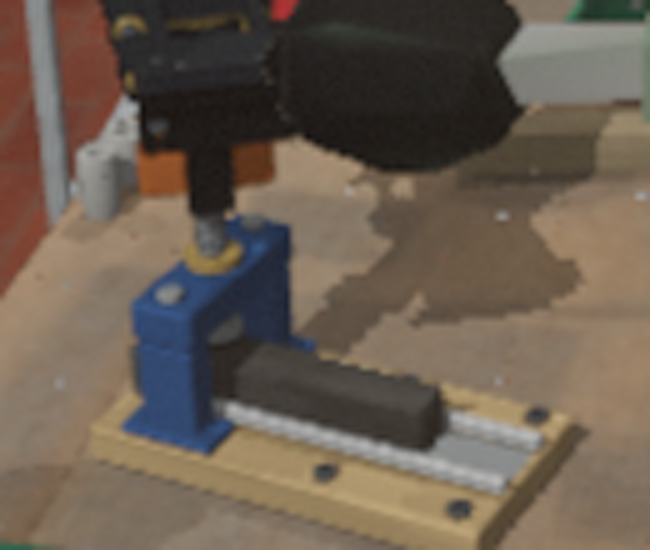

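Request:
step_arm(
  increments=[0.03,0,0,0.06,0,0,0.05,0,0,0.1,0,0,0.05,0,0,0.1,0,0,0.02,0,0,0.04,0,0,0,0,0,0,0,0],
)

```text
time: 30.2
position: [0.6373, -0.0251, 0.1271]
tool_rot: [-0.056, 1.569, 0.055]
ft_force: [4.8, -1.8, -2.7]
grip_width: 0.179
```

```bash
python3 -c "
from h import *
plan((.6367,-.0243,.132),151.3); print(ctrl.get_state()['torque'],ctrl.get_state()['joint_torque'][6])"
```

```text
t 30.2 pos [ 0.6373 -0.0251  0.1271] shift before turn [-0.49  0.09 -0.06] turn [-0.999  0.001  0.002] | shift after turn [-0.49  0.1   0.04] q7 1.432 F [ 4.8 -1.8 -2.7]
[-0.34877166 -1.29423283  0.02614603] -0.13242839835584164
```

Request:
step_arm(
  increments=[0.03,0,0,0.06,0,0,0.05,0,0,0.1,0,0,0.02,0,0,0.04,0,0,0,0,0,0,0,0],
)

```text
time: 30.7
position: [0.6374, -0.0252, 0.1261]
tool_rot: [0.101, 1.567, -0.102]
ft_force: [4.4, -2.7, -2.4]
grip_width: 0.179
```

```bash
python3 -c "
from h import *
plan((.6367,-.0243,.132),151.3); print(ctrl.get_state()['torque'],ctrl.get_state()['joint_torque'][6])"
```

```text
t 30.7 pos [ 0.6374 -0.0252  0.1261] shift before turn [-0.59  0.08 -0.08] turn [-1.199e+00  1.000e-03  2.000e-03] | shift after turn [-0.59  0.11  0.05] q7 1.244 F [ 4.4 -2.7 -2.4]
[-0.44614243 -1.28849836  0.05861139] -0.12558510527014732
```

Joint 7 torque sits at −0.13 N m, which is just the screw friction, so it will show contact clearly. Continuing in small steps.

Request:
step_arm(
  increments=[0.05,0,0,0.1,0,0,0.05,0,0,0.1,0,0,0,0,0,0,0,0],
)

```text
time: 31.08
position: [0.6374, -0.0254, 0.1251]
tool_rot: [0.258, 1.553, -0.259]
ft_force: [4.7, -3.7, -3.2]
grip_width: 0.178
```

```bash
python3 -c "
from h import *
plan((.6367,-.0243,.132),151.3); print(ctrl.get_state()['torque'],ctrl.get_state()['joint_torque'][6])"
```

```text
t 31.07 pos [ 0.6374 -0.0254  0.1251] shift before turn [-0.69  0.08 -0.1 ] turn [-1.4e+00  1.0e-03  2.0e-03] | shift after turn [-0.69  0.11  0.06] q7 1.055 F [ 4.7 -3.7 -3.2]
[-0.5149991  -1.36736191 -0.06282709] -0.15828317496925592
```

Request:
step_arm(
  increments=[0.05,0,0,0.1,0,0,0,0,0,0,0,0],
)

```text
time: 31.32
position: [0.6374, -0.0254, 0.1246]
tool_rot: [0.337, 1.542, -0.338]
ft_force: [5.0, -3.0, -2.2]
grip_width: 0.184
```

```bash
python3 -c "
from h import *
plan((.6367,-.0243,.132),151.3); print(ctrl.get_state()['torque'],ctrl.get_state()['joint_torque'][6])
im=shot('side','s15');cv2.imwrite('pics/s15c.png',cv2.resize(cv2.cvtColor(im[150:260,190:320],cv2.COLOR_RGB2BGR),None,fx=5,fy=5,interpolation=2))"
```

```text
t 31.32 pos [ 0.6374 -0.0254  0.1246] shift before turn [-0.74  0.08 -0.11] turn [-1.5e+00  1.0e-03  2.0e-03] | shift after turn [-0.74  0.12  0.07] q7 0.961 F [ 5.  -3.  -2.2]
[-0.53878358 -1.30757516 -0.06326591] -0.16143706161528826
```

View pics/s15c.png

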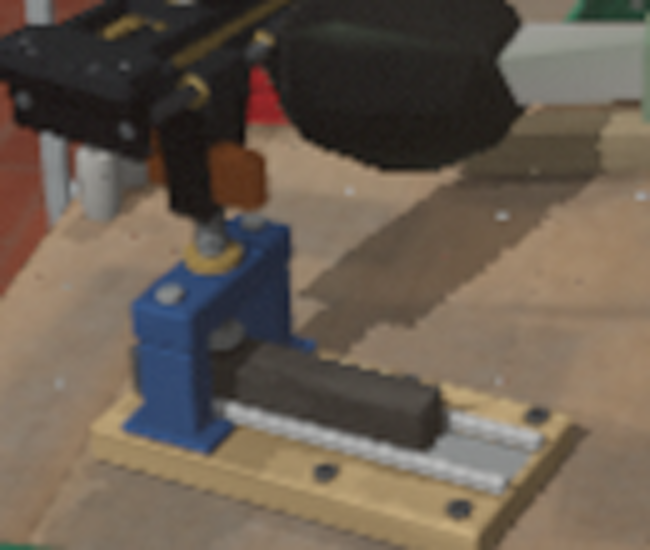

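The foot is nearly on the blank's top at (228,335) in the crop. 0.1 rad steps from here.

Request:
step_arm(
  increments=[0.05,0,0,0.1,0,0,0,0,0,0,0,0],
)

```text
time: 31.62
position: [0.6375, -0.0256, 0.1243]
tool_rot: [0.414, 1.528, -0.416]
ft_force: [4.7, -2.7, -2.7]
grip_width: 0.174
```

```bash
python3 -c "
from h import *
plan((.6367,-.0243,.132),151.3); print(ctrl.get_state()['torque'],ctrl.get_state()['joint_torque'][6])"
```

```text
t 31.62 pos [ 0.6375 -0.0256  0.1243] shift before turn [-0.77  0.07 -0.13] turn [-1.599  0.002  0.002] | shift after turn [-0.77  0.13  0.08] q7 0.867 F [ 4.7 -2.7 -2.7]
[-0.61725472 -1.28889408  0.11169395] -0.31496926210820675
```

Request:
step_arm(
  increments=[0.05,0,0,0.1,0,0,0,0,0,0,0,0],
)

```text
time: 31.88
position: [0.6376, -0.0257, 0.1242]
tool_rot: [0.491, 1.511, -0.493]
ft_force: [4.2, -3.8, 0.1]
grip_width: 0.177
```

```bash
python3 -c "
from h import *
plan((.6367,-.0243,.132),151.3); print(ctrl.get_state()['torque'],ctrl.get_state()['joint_torque'][6])"
```

```text
t 31.88 pos [ 0.6376 -0.0257  0.1242] shift before turn [-0.78  0.06 -0.15] turn [-1.699  0.002  0.003] | shift after turn [-0.78  0.14  0.08] q7 0.773 F [ 4.2 -3.8  0.1]
[-0.67956745 -1.08973133  0.33420092] -0.5888361297547817
```

Request:
step_arm(
  increments=[0.04,0,0,0.1,0,0,0,0,0,0,0,0],
)

```text
time: 32.12
position: [0.6376, -0.0257, 0.1241]
tool_rot: [0.568, 1.492, -0.57]
ft_force: [2.5, -4.0, 1.7]
grip_width: 0.177
```

```bash
python3 -c "
from h import *
plan((.6367,-.0243,.132),151.3); print(ctrl.get_state()['torque'],ctrl.get_state()['joint_torque'][6])"
```

```text
t 32.12 pos [ 0.6376 -0.0257  0.1241] shift before turn [-0.79  0.05 -0.16] turn [-1.798  0.002  0.003] | shift after turn [-0.79  0.15  0.08] q7 0.679 F [ 2.5 -4.   1.7]
[-0.76863965 -1.0146405   0.626596  ] -0.912239458411932
```

Contact came after ≈1.55 rad, and the torque has risen to 0.9 N m. One more 0.1 step puts it ≈0.35 rad past contact.

Request:
step_arm(
  increments=[0,0,0,0.1,0,0,0,0,0,0,0,0,0,0,0,0,0,0],
)

```text
time: 32.5
position: [0.6376, -0.0258, 0.124]
tool_rot: [0.644, 1.469, -0.646]
ft_force: [3.9, -4.4, 1.1]
grip_width: 0.182
```

```bash
python3 -c "
from h import *
plan((.6367,-.0243,.132),151.3); print(ctrl.get_state()['torque'],ctrl.get_state()['joint_torque'][6])
im=shot('side','s16');cv2.imwrite('pics/s16c.png',cv2.resize(cv2.cvtColor(im[150:260,190:320],cv2.COLOR_RGB2BGR),None,fx=5,fy=5,interpolation=2))"
```

```text
t 32.5 pos [ 0.6376 -0.0258  0.124 ] shift before turn [-0.8   0.04 -0.17] turn [-1.896  0.002  0.003] | shift after turn [-0.8   0.15  0.09] q7 0.586 F [ 3.9 -4.4  1.1]
[-0.83735213 -1.04013287  0.90726254] -0.9711050614714622
```

View pics/s16c.png

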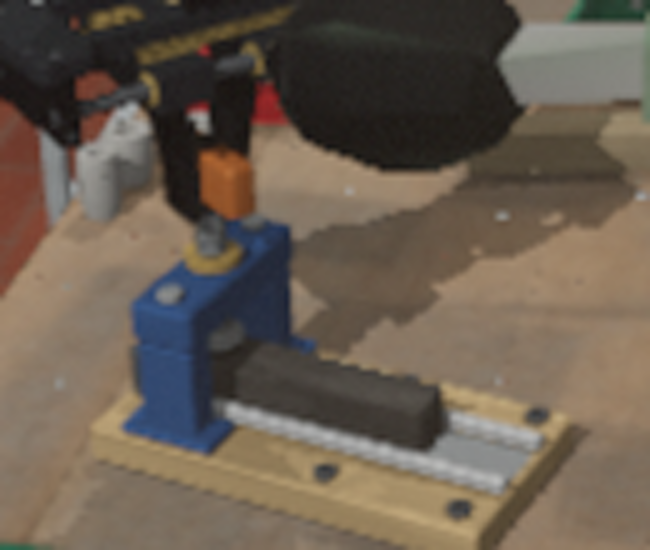

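Tight, with the torque levelling at ~0.97 N m. Releasing and lifting clear.

Request:
step_arm(
  increments=[0,0,0,0,0,0,0,0,0,0,0,0,0,0,0,0,0,0,0,0,0,0,0,0,-1,0,0,0,0,0,-2,0,0,0,0,0,-3,0,0,0,0,0,-3,0,0,0,0,0,-3,0,0,0,0,0,0,0,0,0,0,0],
  fingers=80,
)

```text
time: 33.8
position: [0.6385, -0.0239, 0.2479]
tool_rot: [0.65, 1.465, -0.645]
ft_force: [1.4, -0.5, 0.1]
grip_width: 0.797
```

```bash
python3 -c "
from h import *
plan((.6,-.3,.24),60)
im=shot('side','s17');cv2.imwrite('pics/s17c.png',cv2.resize(cv2.cvtColor(im[150:260,190:320],cv2.COLOR_RGB2BGR),None,fx=5,fy=5,interpolation=2))
for k in ('blank_black_center','press_stem','knob_wing'):
    for d in ctrl.spot_point('side',k)[:2]: print(k,d['score'],w('side',d['xyz']))"
```

```text
t 33.8 pos [ 0.6385 -0.0239  0.2479] shift before turn [  0.77 -21.49  17.76] turn [-0.306  0.006 -0.004] | shift after turn [  0.79 -25.84  10.47] q7 0.616 F [ 1.4 -0.5  0.1]
blank_black_center 0.94 [ 0.59186974 -0.00783067  0.02742676]
blank_black_center 0.64 [ 0.33877168 -0.07970359  0.01074098]
press_stem 0.75 [ 0.63947391 -0.02793699  0.04087027]
press_stem 0.73 [0.47996987 0.02884215 0.01457124]
knob_wing 0.82 [ 0.63353183 -0.02404839  0.14229936]
```

View pics/s17c.png

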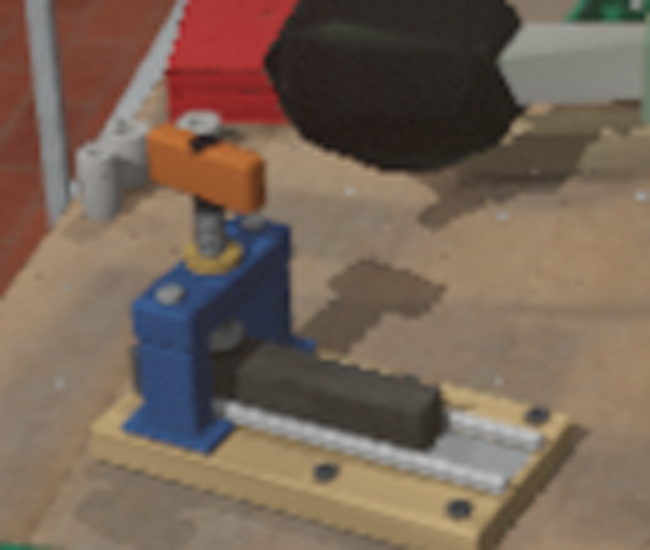

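The foot sits on the blank and the blank stayed home. I'll move the arm aside to check from above.

Request:
step_arm(
  increments=[0,-1.5,1.2,0,0,0,0,-3,2.5,0,0,0,0,-3.5,3,0,0,0,0,-3.5,3,0,0,0,0,-3.5,3,0,0,0,0,-3,2.5,0,0,0,0,-2,1.5,0,0,0,0,-1,0.5,0,0,0,0,0,0,0,0,0],
)

```text
time: 35.12
position: [0.5969, -0.294, 0.2426]
tool_rot: [0.65, 1.472, -0.65]
ft_force: [0.3, 0.1, 0.0]
grip_width: 0.801
```

```bash
python3 -c "
from h import *
im=shot('top','t18');cv2.imwrite('pics/t18c.png',cv2.resize(cv2.cvtColor(im[145:255,235:325],cv2.COLOR_RGB2BGR),None,fx=5,fy=5,interpolation=2));shot('side','s18')
for k in ('blank_black_center','press_stem','knob_wing'):
    for d in ctrl.spot_point('top',k)[:2]: print(k,d['score'],w('top',d['xyz']))"
```

```text
blank_black_center 0.94 [ 0.33397335 -0.0808679   0.01387503]
blank_black_center 0.73 [ 0.58997434 -0.01273867  0.03523298]
press_stem 0.82 [ 0.63068571 -0.02800531  0.04213838]
knob_wing 0.67 [ 0.63552291 -0.02560574  0.1434337 ]
knob_wing 0.37 [ 3.48234127e-01 -2.17021287e-01  7.70335961e-05]
```

View pics/t18c.png

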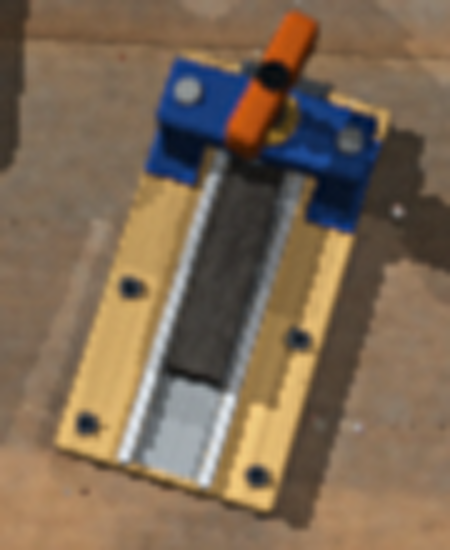

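View pics/t18.png

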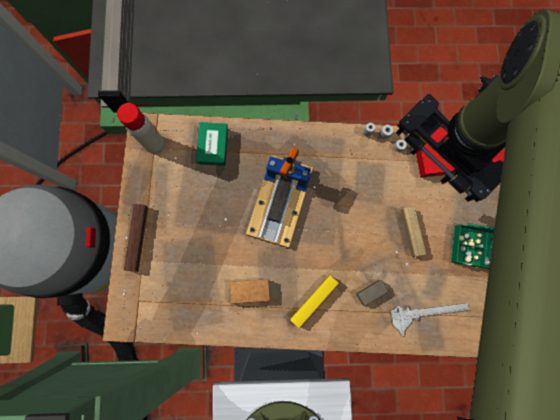

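From above the blank is in the channel between the fences under the bridge, and nothing else has moved. The wing's heading looks about 27° short of where the wrist ended, so I'll measure that before trusting the clamp.

```bash
python3 - <<'E'
from h import *
im=cv2.imread('pics/t18.png').astype(int)
for name,z in(('top0',.149),('t18',.158)):
    im=cv2.imread(f'pics/{name}.png').astype(int)
    o=(im[...,2]>im[...,0]+60)&(im[...,2]>im[...,1]+40); o[:140]=0;o[185:]=0;o[:,:265]=0;o[:,:]&=np.arange(560)[None]<315
    pts=np.argwhere(o)[:,::-1].astype(np.float32); print(len(pts),cv2.minAreaRect(pts))
    P=np.array([atz('top',*p,z)[:2] for p in pts]); C=np.cov(P.T); e=np.linalg.eigh(C)[1][:,1]; print(name,P.mean(0),np.degrees(np.arctan2(e[1],e[0])))
    b=cv2.boxPoints(cv2.minAreaRect((P*1000).astype(np.float32))); print(b.round(1))
E
```

```text
199 ((288.476318359375, 161.12228393554688), (29.601980209350586, 8.03482437133789), 25.016895294189453)
top0 [ 0.63514465 -0.02327045] 62.91749981561133
[[612.8 -47.4]
 [628.9 -55.5]
 [657.9   1.8]
 [641.9   9.9]]
179 ((288.6000061035156, 160.30001831054688), (7.602630615234375, 29.516096115112305), 26.56505012512207)
t18 [ 0.6350205  -0.02374776] 152.80223432566953
[[ 6.018e+02 -1.520e+01]
 [ 6.599e+02 -4.520e+01]
 [ 6.674e+02 -3.060e+01]
 [ 6.093e+02 -6.000e-01]]
```

View pics/s18.png

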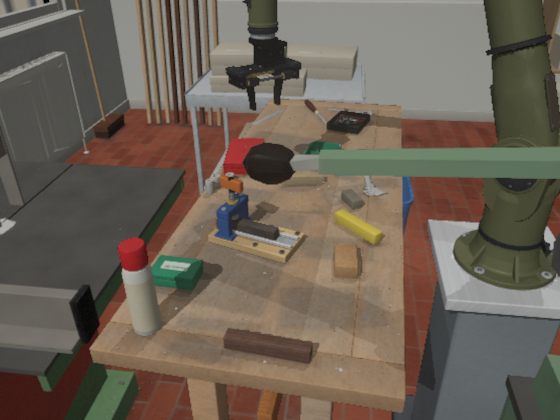

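The measurements agree. The wing turned back 1.54 rad, which is the point where the torque began to rise. The net turn from the start is +1.57 rad. With the start at about 1.42 rad (judged from the wing's heading), that puts the knob at ≈2.99, where the foot meets a 27 mm blank. The remaining ~0.35 rad of wrist turn went into finger compliance at 0.97 N m. Handing in.

```bash
python3 -c "
from h import *
print(ctrl.get_state()['time'],ctrl.close_job())"
```

```text
the job is handed in; nothing more can be done
35.375 None
```

The black blank is clamped in the press, and I handed the job in at 35.4 s of the 72 s limit.

1. **Winding up:** I turned the knob up 3.1 rad, which put the foot about 33 mm above the channel floor.
2. **Placing:** I laid the blank in the channel and slid it to the end stop. Contact came where expected, at about 12 N along the channel.
3. **Winding down:** I turned the knob back until the foot met the blank, then about 0.35 rad further on the wrist. Wrist torque rose from 0.13 to 0.97 N m. I then let go and moved the arm clear.

**Checks that agreed:**
- Both cameras put the blank within about 3 mm of the seat in plan.
- The foot rests on the blank with no visible gap.
- The other blanks and loose items showed no movement in the last pictures.

**Checks that were less clear:**
- The wing ended about 20° short of the wrist. I put this down to give in the fingers after contact. The wing's heading puts the knob at about 2.99 rad, assuming the wing lines up with the channel at 0; contact is at 3.0.
- Network heights were off by several millimetres: about 0.041 m for the foot's underside against the 0.047 m expected, and 0.035 m against 0.0335 m for the blank's centre from the top camera.
- I did not test the clamping force separately after letting go.

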